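# Slide the cover-glass box off the ledge into the discard chute

## Robot

A 7-joint arm with a two-finger parallel gripper is mounted at the origin on a cart in front of the work surface, level with it; the furniture and walls round the work are solid. World frame = base frame: x ahead of the robot, y to its left, z up, the work surface at z = 0. Lengths are in m, angles in rad, forces in N, time in s.
With the tool pointing down it reaches from about 0.4 to 0.85 m from the base axis. Payload 4.5 kg.
Tool frame: the origin (TCP) lies midway between the tips of the shut fingers; the grasp point (between the pads) lies 19 mm behind it; z points along the fingers, y is the line along which they close (so a half turn about z gives the same grasp; the last joint's range is limited). The gripper opens to 88 mm and grips with 3 to 60 N. Pads are 18 mm wide; open, the fingers measure 123 mm over their backs; the gripper's body (75 mm by 187 mm) begins 45 mm behind the grasp point.
Start: joints at [-1.296, 0.689, -0.195, 1.565, 0.157, 0.902, -0.215], TCP at [0.149, 0.607, 0.239] pointing down, gripper open.
Joint ranges: [-3.01, 3.01], [-0.46, 2.08], [-1.47, 1.51], [0.13, 2.56], [-1, 4.14], [0.04, 2.09], [-2.66, 2.66]. Speed limits (rad/s): [2.57, 2.57, 3.14, 3.14, 3.14, 3.14, 3.14].

## Interface

Orientations are given as a unit quaternion [x, y, z, w].
In Python, from workcell import robot gives the robot as it stands.
- The arm moves only by the shell command python3 -m jog 'ROWS'. ROWS is JSON, a list of rows, each a list of 7 numbers: the turn, a rotation vector about the world's x, y, z in degrees, then the shift along the world's x, y, z in mm, then the opening, from -1 (shut) to 1 (fully open). A call has 1 to 8 rows; each row is the pose to reach, as a shift and turn from the pose commanded when the call began; what a row does not reach only later rows make up. A row lasts 1/10 s, in which the tool goes at most 50 mm and 8.59 degrees, less where a joint would pass 70% of its speed; a pose out of reach is approached as far as the arm can. A call with a gripper value outside its range is refused whole. The fingers move at their own pace and stop on an object; the grip force is fixed at half the most. Time passes only in rows, so rows that repeat a pose let the fingers close. It gives the time, the measured TCP pose, the force, the opening and the grip force at its end, in the units of the state.
- robot.sense(): the state, without advancing time (a new reading comes with each control period).
- robot.camera(name): name is "scene" or "top" or "wrist"; returns a dict with "frame" (420x560x3 uint8, red, green, blue), "K" (3x3 intrinsics, pixels), "k1" (the pictures are not rectified: a ray, as slopes to the right and down, at radius r is drawn at 1 + k1 r^2 times it, then the intrinsics apply), "xyz" and "rotation" of the camera in the world. Camera axes: x right, y up, looking along -z (the intrinsics and any distortion apply to the point x, -y, -z); pixel columns grow to the right and rows downward; lengths in m; the calibration is good to about 2 mm. A picture is of the moment at which its call begins. There is no depth.
- robot.job_done(): hands the job in; it is judged then, once.
The state is a dict: "t": time; "joint_positions": joint angles; "qvel": joint speeds; "joint_torque": joint torques, N m; "tcp_pos": TCP position; "eef_rot": TCP orientation; "ft_force": force on the tool from outside, world axes, zero at the start; "moment": the same for the moment, N m; "gripper_width": finger opening in m; "finger_force": force on a finger pad.
Only numpy, scipy, OpenCV 4.12 (cv2) and the standard library are available. Lean on these libraries where they do the work, as an engineer would, in place of code of your own. Each camera call takes 0.05 s, during which the arm holds its last target. There are 200 camera calls.

## Task

The small square clear box of used cover glasses on the ledge of the grey discard station is waste: push it straight off the ledge's open front edge so that it drops into the chute below, without lifting it off the ledge. Leave the black dust cap and the eyepiece where they stand on the ledge.

Things in the scene. Friction and masses are not known exactly. Their poses are not given: they have to be found in the camera images.
- discard_station: Grey sheet-metal station fixed on the desk. Origin at desk height under the middle of the ledge's open drop edge; x points back over the ledge, y along the edge, z up. The ledge is a flat plate, top at z = 130 mm, x = 0 to 140, y = -120 to 120 mm; only its two ends (y = -120 and 120) have a rim, 6 mm high, 4 mm thick; its front (drop) and back edges are open.
- chute_mouth (a point): Centre of the chute's open mouth, in front of the drop edge: station x = -50, y = 0, z = 112 mm, axes as the station's. The mouth is open upwards over station x = -99 to 0 and y = -112 to 112 mm; its walls end lower than the ledge (front lip 116 mm above the desk). A steep plate under the edge leads down to the chute floor, 5 mm above the desk.
- cover_glass_box: The waste to discard: loose, low rectangular box of clear plastic with a small label, 30 (x) x 32 (y) x 14 (z) mm, 20 to 40 g; origin in the centre of its underside. It lies flat on the ledge, its centre 35 to 62 mm from the drop edge, and slides on the ledge with ordinary friction (about 0.6).
- dust_cap: Round black rubbery cap, 30 mm across, 12 mm high, open upwards, loose on the ledge; origin in the centre of its underside. To be left alone. The three things stand in a row along the ledge in any order, about 80 mm from centre to centre.
- spare_eyepiece: Black stepped round eyepiece, 35 mm across, 46 mm high, standing loose on the ledge; origin in the centre of its underside. To be left alone.
Mind the look-alikes: they are no part of the job. What is shaped like the cover_glass_box but blue, brown or green is not meant.

How it is judged:
At the end, for the whole second after the job is handed in: The cover-glass box lies at rest inside the chute (its origin between the chute's walls and less than 80 mm above the desk); the dust cap and the eyepiece stand upright (within 0.2 rad) on the ledge within 15 mm of where they began (x of cover_glass_box in the frame of discard_station between -0.1 and 0 m and y of cover_glass_box in the frame of discard_station between -0.113 and 0.113 m and z of cover_glass_box in the frame of discard_station below 0.08 m and linear speed of cover_glass_box below 0.02 m/s and distance of each of dust_cap, spare_eyepiece from where it was at the start of the episode below 0.015 m and angle between each of dust_cap, spare_eyepiece's own z axis and vertical below 0.2 rad); the robot touches nothing.
It fails at once if the cover-glass box is lifted more than 20 mm above the ledge (z of cover_glass_box in the frame of discard_station above 0.15 m).
It fails at once if the dust cap is moved more than 15 mm (distance of dust_cap from where it was at the start of the episode above 0.015 m).
It fails at once if the eyepiece is moved more than 15 mm (distance of spare_eyepiece from where it was at the start of the episode above 0.015 m).
It also fails if it takes over 29 s, if anything falls off the work surface, if the arm or the gripper's body presses on something with over 40 N, if the wrist force passes 120 N, or if a joint passes its speed limit or range.

## Working session

There is one attempt and no reset: what is moved stays moved. The work goes in short steps, Python scripts to look and compute and a shell command to move; the robot and the scene stay as the last step left them, time stands still between calls to the robot, and variables do not carry over. Pictures are saved under pics/ and viewed, at most 10 in all, crops included, and the job is handed in when it is done.

```bash
mkdir -p pics
cat > h.py <<'E'
import numpy as np, cv2
from workcell import robot
def snap(n,f):
    c=robot.camera(n); cv2.imwrite('pics/'+f,c['frame'][:,:,::-1]); 
    np.savez('pics/'+f+'.npz',**{k:np.array(c[k]) for k in c}); return c
def rot(c):
    R=np.array(c['rotation'],float)
    if R.shape==(3,3): return R
    from scipy.spatial.transform import Rotation as Q
    return Q.from_quat(R).as_matrix()
def cast(c,uv,z):
    K=np.array(c['K']);k1=float(c['k1']);out=[]
    for p in np.atleast_2d(uv):
        s=cv2.undistortPoints(np.array([[p]],float),K,np.array([k1,0,0,0.]))[0,0]
        d=rot(c)@np.array([s[0],-s[1],-1]);o=np.array(c['xyz'],float)
        out.append(o+d*(z-o[2])/d[2])
    return np.array(out)
E
python3 - <<'E'
from h import *
a=snap('top','t1.png');b=snap('scene','s1.png')
for c in(a,b):print(c['xyz'],c['rotation'],c['K'],c['k1'])
s=robot.sense();print(s['t'],s['tcp_pos'],s['eef_rot'])
E
```

```text
[ 0.43273959 -0.16440011  1.01280828] [-0.03748084  0.02281791  0.71172349 -0.70108787] [[490.69871363   0.         281.51169851]
 [  0.         490.69871363 212.66595052]
 [  0.           0.           1.        ]] 0.05271556125057149
[ 0.0889808  -0.66415026  0.78002682] [ 0.34322454 -0.12061316 -0.29612414  0.88315337] [[456.23870927   0.         282.82782568]
 [  0.         456.23870927 206.92504658]
 [  0.           0.           1.        ]] 0.03649468068477137
0.1 [0.1489479  0.60639792 0.23800164] [ 1.20083261e-01  9.92763471e-01 -8.36220802e-04 -4.57961807e-05]
```

View pics/t1.png

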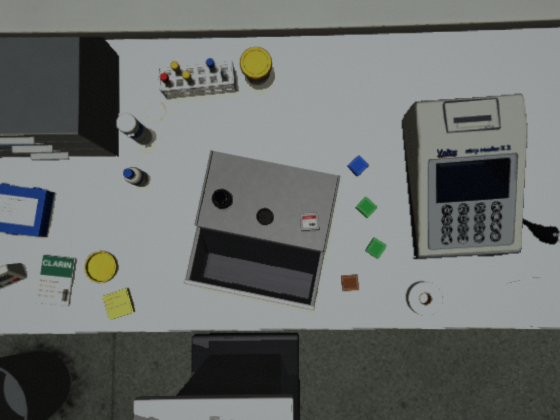

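View pics/s1.png

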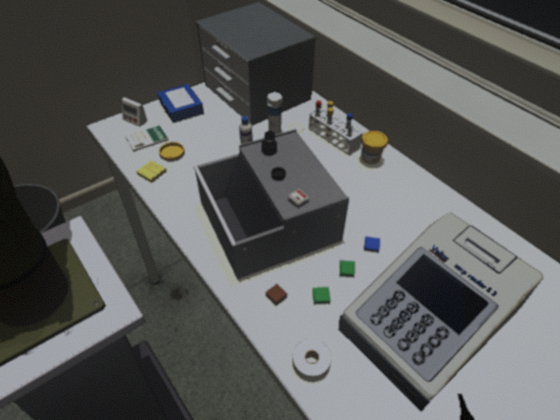

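The top view shows the station: ledge corners near (210,153), (339,177), (326,250) and (197,230). On it are the eyepiece (222,198), the cap (265,216) and the clear box with its label (310,222). The box is near the rim at the right end.

Run:
```python
from h import *
c=np.load('pics/t1.png.npz')
f=c['frame'][:,:,::-1]
cv2.imwrite('pics/t1c.png',cv2.resize(f[145:315,180:350],None,fx=3.5,fy=3.5,interpolation=cv2.INTER_CUBIC))
P=cast(c,[(210,153),(339,177),(326,250),(197,230)],.13);print(P.round(3))
print(cast(c,[(310,222)],.144).round(3),cast(c,[(265,216)],.142),cast(c,[(222,198)],.176))
```

```text
[[ 0.62  -0.017  0.13 ]
 [ 0.572 -0.252  0.13 ]
 [ 0.44  -0.225  0.13 ]
 [ 0.479  0.006  0.13 ]]
[[ 0.49  -0.197  0.144]] [[ 0.50185632 -0.11734627  0.142     ]] [[ 0.53137429 -0.04556093  0.176     ]]
```

View pics/t1c.png

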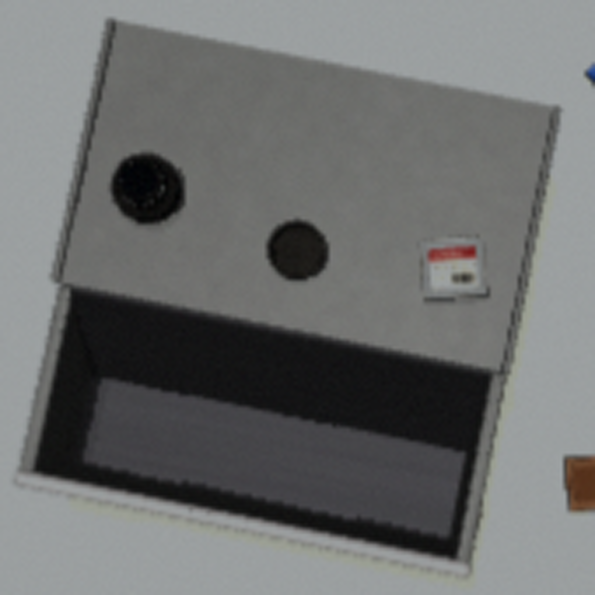

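The crop shows the front edge running from (57,283) to (502,372), and the box corners at (422,243), (484,236), (488,296) and (425,299). The box's right side is about 30 mm from the rim.

Run:
```python
from h import *
c=np.load('pics/t1.png.npz')
m=lambda p:np.array(p,float)/3.5+[180,145]-0.36
P=cast(c,m([(57,283),(502,372),(560,108),(110,20)]),.134)[:,:2]
print(P.round(3),[np.linalg.norm(P[i]-P[i-1]).round(3) for i in range(4)])
ey=P[0]-P[1]+P[3]-P[2];ey/=np.linalg.norm(ey);ex=np.array([ey[1],-ey[0]])
O=P.mean(0)-.07*ex;print('O',O,'ex',ex,'yaw',np.degrees(np.arctan2(ex[1],ex[0])))
def st(n,p,z):
    w=cast(c,m(p),z)[:,:2];print(n,w.round(4).tolist(),'st',[(round((q-O)@ex*1e3),round((q-O)@ey*1e3)) for q in w])
st('box',[(422,243),(484,236),(488,296),(425,299),(454,268)],.144)
st('cap',[(298,250)],.142);st('eye',[(146,184)],.176)
from scipy.spatial.transform import Rotation as Q
s=robot.sense();print(Q.from_quat(s['eef_rot']).as_matrix().round(3),s['gripper_width'])
```

```text
[[ 0.487  0.008]
 [ 0.438 -0.22 ]
 [ 0.574 -0.252]
 [ 0.624 -0.02 ]] [np.float64(0.139), np.float64(0.232), np.float64(0.139), np.float64(0.238)]
O [ 0.46239227 -0.10644551] ex [ 0.97751521 -0.21086493] yaw -12.173044237570764
box [[0.5041, -0.1801], [0.5072, -0.2115], [0.4767, -0.2129], [0.4757, -0.1811], [0.4912, -0.196]] st [(56, -63), (66, -93), (36, -101), (29, -70), (47, -81)]
cap [[0.5017, -0.117]] st [(41, -2)]
eye [[0.5328, -0.0445]] st [(56, 75)]
[[-0.971  0.238 -0.   ]
 [ 0.238  0.971 -0.002]
 [-0.    -0.002 -1.   ]] 0.08823173701787264
```

Checks: the ledge measures 139 x 235 mm and the box 30–32 mm. The box is at station (47,-81), turned about 15°. Tool y is already nearly along the edge, so I'll use the shut fingers as a pusher about 35 mm wide.

```bash
python3 -m jog '[[0,0,1.6,115,-178,30,-1],[0,0,1.6,115,-178,30,-1],[0,0,1.6,115,-178,30,-1],[0,0,1.6,115,-178,30,-1],[0,0,1.6,231,-356,30,-1],[0,0,1.6,231,-356,30,-1],[0,0,1.6,231,-356,30,-1],[0,0,1.6,231,-356,30,-1]]'
```

```text
t: 0.9
tcp_pos: [0.3663, 0.2712, 0.2685]
eef_rot: [0.106, 0.994, -0.0, -0.0]
ft_force: [1.8, 0.2, -0.2]
gripper_width: 0.0261
finger_force: 0.0
```

```bash
python3 -m jog '[[0,0,0,70,-250,0,-1],[0,0,0,70,-250,0,-1],[0,0,0,70,-250,0,-1],[0,0,0,70,-250,0,-1],[0,0,0,70,-250,0,-1],[0,0,0,70,-250,0,-1]]' && python3 -m jog '[[0,0,0,88,-207,0,-1],[0,0,0,88,-207,0,-1],[0,0,0,88,-207,0,-1],[0,0,0,88,-207,0,-1],[0,0,0,88,-207,0,-1],[0,0,0,88,-207,0,-1],[0,0,0,88,-207,0,-1]]'
python3 - <<'E'
from h import *
s=robot.sense();print(s['t'],s['tcp_pos'],s['eef_rot'],s['gripper_width'])
c=snap('wrist','w1.png');print(c['xyz'])
E
```

```text
t: 1.5
tcp_pos: [0.4362, 0.0165, 0.2682]
eef_rot: [0.111, 0.994, -0.002, -0.0]
ft_force: [0.1, -0.3, 0.2]
gripper_width: 0.0003
finger_force: 0.0
t: 2.2
tcp_pos: [0.5234, -0.1829, 0.268]
eef_rot: [0.106, 0.994, 0.001, -0.001]
ft_force: [-0.2, 0.9, 0.5]
gripper_width: 0.0004
finger_force: 0.0
2.2 [ 0.52340432 -0.18285001  0.26799063] [ 1.06100095e-01  9.94355044e-01  6.66826311e-04 -6.09415176e-04] 0.00041994078191667317
[ 0.45816395 -0.16969805  0.41389014]
```

View pics/w1.png

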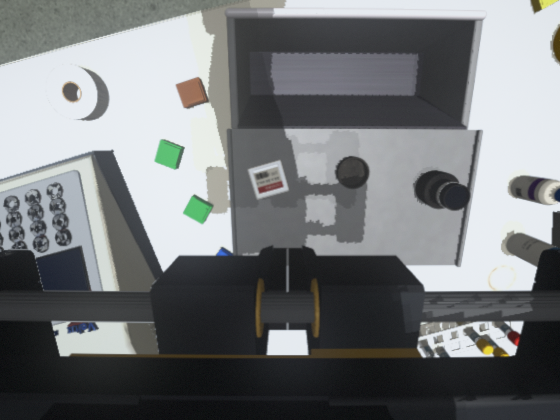

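The wrist view shows the box at (269,180), the drop edge from (230,129) to (480,131), the cap at (352,172) and the shut fingertips at about (288,250).

```bash
python3 -m jog '[[0,0,0,0,0,0,-1],[0,0,0,0,0,0,-1]]'
python3 - <<'E'
from h import *
c=np.load('pics/w1.png.npz')
e=cast(c,[(230,129),(480,131)],.132)[:,:2];ey=e[1]-e[0];print(np.linalg.norm(ey));ey/=np.linalg.norm(ey);ex=np.array([ey[1],-ey[0]]);O=e.mean(0)
print('O',O,'yaw',np.degrees(np.arctan2(ex[1],ex[0])))
for n,p,z in[('box',(269,180),.144),('c1',(249,168),.144),('c2',(280,162),.144),('c3',(289,190),.144),('c4',(258,198),.144),('cap',(352,172),.142)]:
    w=cast(c,[p],z)[0,:2];print(n,w.round(4),((w-O)@ex).round(4),((w-O)@ey).round(4))
s=robot.sense();p=s['tcp_pos'][:2]
print(s['tcp_pos'],(p-O)@ex,(p-O)@ey)
E
```

```text
t: 2.45
tcp_pos: [0.5235, -0.1823, 0.2687]
eef_rot: [0.105, 0.994, 0.0, -0.0]
ft_force: [-0.3, -0.1, -0.2]
gripper_width: 0.0001
finger_force: 0.0
0.23611761607643755
O [ 0.46406769 -0.10456107] yaw -12.432175992885501
box [ 0.4916 -0.1939] 0.0461 -0.0813
c1 [ 0.4768 -0.2095] 0.035 -0.0997
c2 [ 0.4775 -0.1802] 0.0294 -0.071
c3 [ 0.5048 -0.1776] 0.0555 -0.0626
c4 [ 0.5061 -0.208 ] 0.0633 -0.092
cap [ 0.5009 -0.1164] 0.0385 -0.0036
[ 0.52349984 -0.18226821  0.26866295] 0.07476764085861033 -0.06309025057875171
```

```bash
python3 -m jog '[[0,0,0,13,-21,0,-1],[0,0,0,13,-21,-40,-1],[0,0,0,13,-21,-80,-1],[0,0,0,13,-21,-110,-1],[0,0,0,13,-21,-125,-1],[0,0,0,13,-21,-132,-1],[0,0,0,13,-21,-132,-1],[0,0,0,13,-21,-132,-1]]'
python3 - <<'E'
from h import *
c=snap('wrist','w2.png')
E
```

```text
t: 3.25
tcp_pos: [0.5373, -0.2048, 0.1374]
eef_rot: [0.106, 0.994, -0.0, 0.001]
ft_force: [-0.4, 0.6, 0.7]
gripper_width: 0.0005
finger_force: 0.0
```

View pics/w2.png

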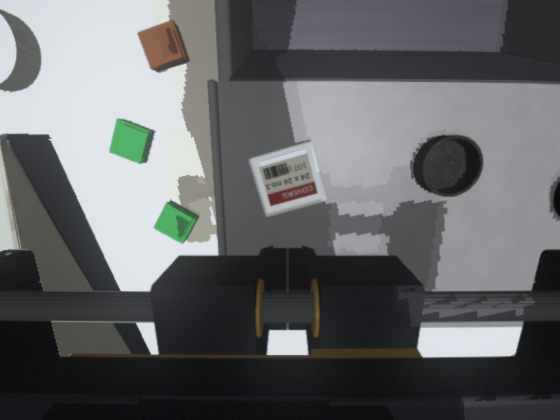

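Fingertips at (288,248) are centred behind the box at (288,180), and the height is right. Pushing now.

```bash
python3 -m jog '[[0,0,0,-5,1,-2,-1],[0,0,0,-12,3,-2,-1],[0,0,0,-19,4,-2,-1],[0,0,0,-26,6,-2,-1],[0,0,0,-33,7,-2,-1],[0,0,0,-40,9,-2,-1],[0,0,0,-47,10,-2,-1],[0,0,0,-47,10,-2,-1]]'
python3 - <<'E'
from h import *
c=snap('wrist','w3.png')
E
```

```text
t: 4.1
tcp_pos: [0.4882, -0.1948, 0.1345]
eef_rot: [0.106, 0.994, 0.0, -0.001]
ft_force: [0.3, 0.2, 0.5]
gripper_width: 0.0003
finger_force: 0.0
```

View pics/w3.png

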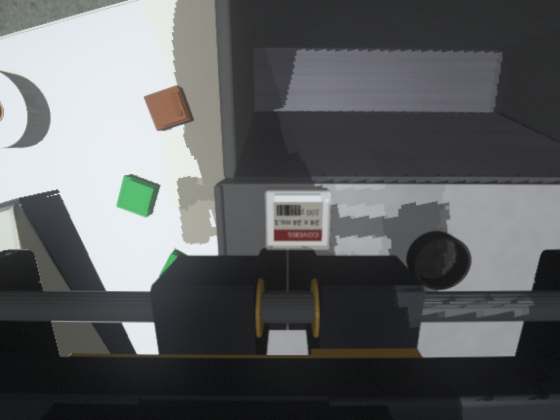

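The box is squared up against the fingers at (297,220), and its front is nearly at the edge (row 182). The cap is untouched. I'll push the rest of the way, then lift.

```bash
python3 -m jog '[[0,0,0,-7,2,0,-1],[0,0,0,-14,3,0,-1],[0,0,0,-21,5,0,-1],[0,0,0,-28,6,0,-1],[0,0,0,-36,8,0,-1],[0,0,0,-45,10,0,-1],[0,0,0,-54,12,0,-1],[0,0,0,-54,12,0,-1]]' && python3 -m jog '[[0,0,0,0,0,15,-1],[0,0,0,0,0,50,-1],[0,0,0,0,0,100,-1],[0,0,0,40,0,130,-1],[0,0,0,80,0,130,-1],[0,0,0,100,0,130,-1],[0,0,0,100,0,130,-1],[0,0,0,100,0,130,-1]]'
python3 - <<'E'
from h import *
c=snap('wrist','w4.png')
E
```

```text
t: 4.95
tcp_pos: [0.4336, -0.1826, 0.1345]
eef_rot: [0.106, 0.994, 0.0, -0.001]
ft_force: [-0.1, 0.5, -0.5]
gripper_width: 0.0006
finger_force: 0.0
t: 5.75
tcp_pos: [0.5348, -0.1829, 0.264]
eef_rot: [0.106, 0.994, 0.0, -0.001]
ft_force: [-0.1, -0.1, -0.4]
gripper_width: 0.0003
finger_force: 0.0
```

View pics/w4.png

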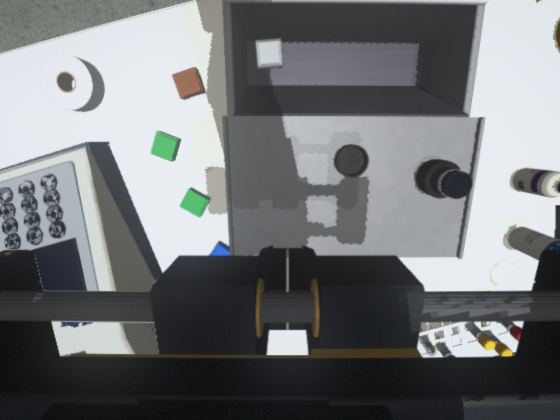

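The box lies in the chute at (269,53), smaller than it looked on the ledge. The cap (351,160) and the eyepiece stand where they did. Before handing in, I'll check numerically that the box is at rest and low.

```bash
python3 -m jog '[[0,0,0,0,0,0,-1],[0,0,0,0,0,0,-1],[0,0,0,0,0,0,-1],[0,0,0,0,0,0,-1],[0,0,0,0,0,0,-1]]' >/dev/null
python3 - <<'E'
from h import *
O=np.array([.4635,-.1055]);ex=np.array([.977,-.213]);ey=-np.array([ex[1],-ex[0]])
c4=np.load('pics/w4.png.npz');c=snap('wrist','w5.png')
for d in(c4,c):
    g=np.array(d['frame'])[25:80,250:300].min(2)
    m=(g>130).astype('uint8');n,l,st,ce=cv2.connectedComponentsWithStats(m);i=1+st[1:,4].argmax()
    r=cv2.minAreaRect(np.argwhere(l==i)[:,::-1].astype(np.float32));p=ce[i]+[250,25]
    w=cast(d,[p],.019)[0,:2]-O
    k=d['xyz'][2];print(p,r[1],'height above desk from size',k-.031*456/np.mean(r[1]),d['K'][0][0],'st',w@ex,w@ey)
w=cast(c,[(351,160)],.142)[0,:2]-O;print('cap',w@ex,w@ey)
E
```

```text
[268.83307087  52.75433071] (25.38654136657715, 25.079757690429688) height above desk from size -0.15031285612365697 289.31602002438973 st -0.08216920981962393 -0.0838697482508827
[268.67460317  51.91269841] (25.410259246826172, 25.011144638061523) height above desk from size -0.15033060721212305 289.31602002438973 st -0.08200397238051324 -0.08393880824773854
cap 0.039540218442831426 -0.002660329579922372
```

```bash
python3 -c "
from workcell import robot
print(robot.job_done())"
```

```text
the job is handed in; nothing more can be done
None
```

The cover-glass box was pushed straight off the open front edge and lies at rest in the chute, the dust cap and eyepiece still stand on the ledge, and the job is handed in (no verdict was returned).

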